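# Cover the four tea-tray bowls with their own lids

## Robot

A 6-joint arm with a two-finger parallel gripper is mounted at the origin on the work surface. World frame = base frame: x ahead of the robot, y to its left, z up, the work surface at z = 0. Lengths are in mm, angles in rad, forces in N, time in s.
With the tool pointing down it reaches from about 375 to 825 mm from the base axis. Payload 5.5 kg.
Tool frame: the origin (TCP) lies midway between the tips of the shut fingers; the grasp point (between the pads) lies 19 mm behind it; z points along the fingers, y is the direction in which the jaws open and shut (so a half turn about z gives the same grasp; the last joint's range is limited). The gripper opens to 85 mm and grips with 20 to 120 N. Pads are 22 mm wide; open, the fingers measure 114 mm over their backs; the gripper's body (76 mm by 85 mm) begins 54 mm behind the grasp point. The pads swing forward as they close: fully open they stand 13 mm farther back than shut.
Start: joints at [1.283, 0.314, -0.047, 1.21, 0, 1.571], TCP at [170.303, 575.319, 231.299] pointing down, gripper open.
Joint ranges: [-2.67, 2.67], [-0.69, 1.73], [-1.03, 1.25], [-2.08, 2.16], [-1.42, 1.45], [-3.14, 3.14]. Speed limits (rad/s): [2.39, 2.39, 3.01, 3.14, 3.14, 3.14].

## Interface

Orientations are given as a rotation vector (axis times angle).
In Python, from bench import robot gives the robot as it stands. The module is installed in compiled form; this text tells all that it offers.
- The arm moves only by the tool servo_tool, never from a script. Its argument "commands" is a list of rows, each an object of numbers: "dx", "dy", "dz": the shift along the world's x, y, z in cm; "spin": the turn about the world's z in degrees. A call has 1 to 5 rows; each row is the pose to reach, as a shift and turn from the pose commanded when the call began; what a row does not reach only later rows make up. A row lasts 1/12 s, in which the tool goes at most 41.7 mm and 7.16 degrees, less where a joint would pass 70% of its speed; a pose out of reach is approached as far as the arm can. A call with a gripper value outside its range is refused whole. "hand" is the finger opening in cm, from 0 to 8.54, set as the call begins (left out, the last holds). The fingers move at their own pace and stop on an object; "grip_force" is the grip in N (left out, the last holds). Time passes only in rows, so rows that repeat a pose let the fingers close. It gives the time, the measured TCP pose, the force and the opening at its end, in the units of the state.
- robot.get_obs(): the state, without advancing time (a new reading comes with each control period).
- robot.capture(name): name is "side" or "top"; returns a dict with "color" (420x560x3 uint8, red, green, blue), "range_z" (420x560 float32, mm along the optical axis (not along the pixel's ray), 0 where there is no reading), "fov_y" (degrees; the focal length in pixels is half the picture's height over the tangent of half this angle, whatever the lens; pixels are square), "cx", "cy" (the principal point, pixels), "R" (3x3) and "t" (3): a world point X has camera coordinates R X + t. Camera axes: x right, y down, z forward; pixel columns grow to the right and rows downward; lengths in mm; the calibration is good to about 2 mm. A picture is of the moment at which its call begins.
- robot.job_done(): hands the job in, once; it reports no verdict.
The state is a dict: "time": time; "joints": joint angles; "joint_velocities": joint speeds; "joint_efforts": joint torques, N m; "tool_pos": TCP position; "orientation": TCP orientation; "ft_force": force on the tool from outside, world axes, zero at the start; "moment": the same for the moment, N m; "width": finger opening in mm.
Only numpy, scipy, OpenCV 4.12 (cv2) and the standard library are available. Lean on these libraries where they do the work, as an engineer would, in place of code of your own. Each camera call takes 0.05 s, during which the arm holds its last target. There are 200 camera calls.

## Task

Cover the four open white bowls on the tray: pick up the four loose wooden lids one after another and set each down gently, without dropping it, on the bowl of its own shape and size, lying flat with its plug inside the rim and square lids in line with their bowls. Leave the bowls where they stand on the tray, and do not disturb the upturned glass or the tongs.

Things in the scene. Friction and masses are not known exactly. Their poses are not given: they have to be found in the camera images.
- lid_small_round: The small round wooden lid, loose on the green tiles right of the tray. Origin: centre of its underside, z up. From the bottom: a round plug 38 mm in diameter, 5 mm thick; the plate 68 mm in diameter, 5 to 13 mm above the origin; in the middle a round wooden knob 22 mm in diameter, 13 to 39 mm, to grasp from above. Weighs 35 to 70 g.
- lid_large_round: The large round wooden lid, loose on the green tiles right of the tray. Origin: centre of its underside, z up. From the bottom: a round plug 66 mm in diameter, 5 mm thick; the plate 96 mm in diameter, 5 to 13 mm above the origin; in the middle a round wooden knob 22 mm in diameter, 13 to 39 mm, to grasp from above. Weighs 63 to 126 g.
- lid_small_square: The small square wooden lid, loose on the green tiles right of the tray. Origin: centre of its underside, z up, x and y along its sides. From the bottom: a square plug 38 mm across, 5 mm thick; the plate 68 mm across, 5 to 13 mm above the origin; in the middle a square wooden knob 22 mm wide, its faces parallel to the lid's sides, 13 to 39 mm, to grasp from above. Weighs 35 to 70 g.
- lid_large_square: The large square wooden lid, loose on the green tiles right of the tray. Origin: centre of its underside, z up, x and y along its sides. From the bottom: a square plug 66 mm across, 5 mm thick; the plate 96 mm across, 5 to 13 mm above the origin; in the middle a square wooden knob 22 mm wide, its faces parallel to the lid's sides, 13 to 39 mm, to grasp from above. Weighs 63 to 126 g.
- bowl_small_round: The small round open white ceramic bowl, loose on the square grey tray, straight-sided, 64 mm in diameter, walls 5 mm, 45 mm high. Origin: centre of its underside, 6 mm above the tiles, z up. Its lid's plug has 8 mm of play all round; seated, the plate lies on the rim, the lid's origin 40 mm above the bowl's.
- bowl_large_round: The large round open white ceramic bowl, loose on the square grey tray, straight-sided, 92 mm in diameter, walls 5 mm, 55 mm high. Origin: centre of its underside, 6 mm above the tiles, z up. Its lid's plug has 8 mm of play all round; seated, the plate lies on the rim, the lid's origin 50 mm above the bowl's.
- bowl_small_square: The small square open white ceramic bowl, loose on the square grey tray, straight-sided, 64 mm across, walls 5 mm, 45 mm high. Origin: centre of its underside, 6 mm above the tiles, z up, x and y along its sides; quarter turns of the lid are alike. Its lid's plug has 8 mm of play all round; seated, the plate lies on the rim, the lid's origin 40 mm above the bowl's.
- bowl_large_square: The large square open white ceramic bowl, loose on the square grey tray, straight-sided, 92 mm across, walls 5 mm, 55 mm high. Origin: centre of its underside, 6 mm above the tiles, z up, x and y along its sides; quarter turns of the lid are alike. Its lid's plug has 8 mm of play all round; seated, the plate lies on the rim, the lid's origin 50 mm above the bowl's.
- glass: Upturned clear drinking glass standing among the lids, 44 mm wide at the tiles, 38 mm at the top, 66 mm high; origin at the centre of its underside. To be left alone.
- tongs: Small steel sugar tongs, 118 mm long, 40 mm wide and 8 mm high, lying on the tiles beyond the lids; origin at the middle of their length, on the tiles. To be left alone.
Mind the look-alikes: they are no part of the job. Leave any yellow look-alike of the bowl_large_square alone.

How it is judged:
By the outcome, as a careful person would: the job done as asked, in the order asked, and still so for the second after the job is handed in, with the robot touching nothing.
It also fails if it takes over 99 s, if anything falls off the work surface, if the arm or the gripper's body presses on something with over 40 N, if the wrist force passes 120 N, or if a joint passes its speed limit or range.

## Working session

There is one attempt and no reset: what is moved stays moved. The work goes in short steps, Python scripts to look and compute and a tool call to move; the robot and the scene stay as the last step left them, time stands still between calls to the robot, and variables do not carry over. Pictures are saved under pics/ and viewed, about 12 in all and at most 16, crops included, and the job is handed in when it is done.

Besides the shell and the picture viewer there is one more tool, called after ">>>" as a command line: name --argument value ..., lists and objects as JSON in quotes. servo_tool: Moves the arm, as the interface text tells. Its arguments: {"type":"object","properties":{"commands":{"type":"array"},"hand":{"type":"number"},"grip_force":{"type":"number"}},"required":["commands"]}

```bash
mkdir -p pics; cat > h.py <<'E'
import numpy as np, cv2
from bench import robot
def cap(n):
    c=robot.capture(n); c['f']=c['color'].shape[0]/2/np.tan(np.radians(c['fov_y'])/2); c['R']=np.array(c['R']); c['t']=np.array(c['t']); return c
def cloud(c):
    z=c['range_z']; v,u=np.indices(z.shape)
    P=np.stack([(u-c['cx'])/c['f']*z,(v-c['cy'])/c['f']*z,z],-1)
    W=(P-c['t'])@c['R']; W[z==0]=np.nan; return W
def ray(c,u,v,h):
    d=c['R'].T@np.array([(u-c['cx'])/c['f'],(v-c['cy'])/c['f'],1]); o=-c['R'].T@c['t']
    return o+d*(h-o[2])/d[2]
def save(c,n): cv2.imwrite('pics/'+n,c['color'][...,::-1])
E
python3 - <<'E'
from h import *
for n in('top','side'):
    c=cap(n); save(c,n+'0.png'); np.savez(n+'0.npz',**c); print(n,c['f'],c['cx'],c['cy'],-c['R'].T@c['t'],c['R'].round(2).tolist())
o=robot.get_obs(); print(o['tool_pos'],o['orientation'],o['time'],o['width'])
E
```

```text
top 451.6287825762677 274.3607536661789 215.85496280121671 [ 401.02603412   -9.4448933  1094.0403256 ] [[-0.01, -1.0, -0.0], [-1.0, 0.01, -0.09], [0.09, -0.0, -1.0]]
side 535.150881546078 275.9409029546622 218.75702331197093 [ 100.49097065 -834.892283    985.28591405] [[0.9, -0.43, -0.0], [-0.31, -0.65, -0.69], [0.3, 0.63, -0.72]]
[170.14259827 574.80934758 230.50286682] [-4.50436144e-01 -3.10890641e+00  2.48361604e-03] 0.1 85.37358406146438
```

View pics/top0.png

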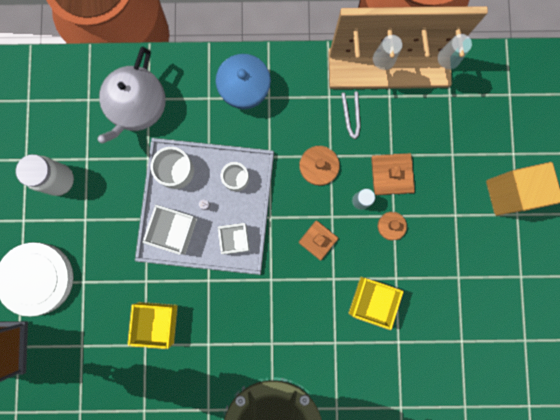

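View pics/side0.png

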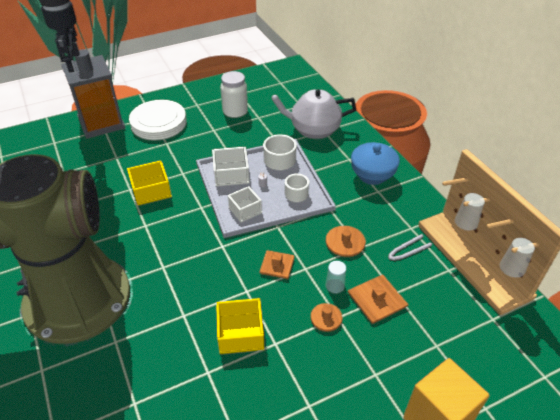

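The top view shows the bowls: large round (172,168), small round (235,177), large square (169,230) and small square (233,239). The lids are large round (320,165), large square (393,174), small square (318,240) and small round (392,226). The glass is at (365,200), the tongs are at (350,115), and there is a small shaker on the tray at (204,205). Next I'll measure these.

```bash
cat > meas.py <<'E'
from h import *
def fit(mask,c,h,roi=None,show=''):
    cs,_=cv2.findContours(mask.astype(np.uint8),cv2.RETR_EXTERNAL,cv2.CHAIN_APPROX_NONE)
    k=max(cs,key=cv2.contourArea)[:,0,:]
    W=np.array([ray(c,u,v,h)[:2] for u,v in k],np.float32)
    r=cv2.minAreaRect(W); e=cv2.minEnclosingCircle(W)
    print(show,'rect c',np.round(r[0],1),'size',np.round(r[1],1),'ang',round(r[2],1),'circ',np.round(e[0],1),round(e[1],1))
    return r,e
def near(m,u,v):
    n,l,s,ce=cv2.connectedComponentsWithStats(m.astype(np.uint8)); i=1+np.argmin(np.hypot(*(ce[1:]-[u,v]).T)+1000*(s[1:,4]<15)); return l==i
def dbox(W,x,y,lo,hi,r=70): return (np.hypot(W[...,0]-x,W[...,1]-y)<r)&(W[...,2]>lo)&(W[...,2]<hi)
E
cat > m0.py <<'E'
from meas import *
for n in('top','side'):
    c=dict(np.load(n+'0.npz')); c['f']=float(c['f']);W=cloud(c); hsv=cv2.cvtColor(c['color'],cv2.COLOR_RGB2HSV)
    print(n,'table z',np.nanmedian(W[300:330,200:320,2]) if n=='top' else np.nanmedian(W[260:280,150:200,2]))
    wood=(hsv[...,0]<14)&(hsv[...,1]>120)&(hsv[...,2]>60)
    T={'SR':((392,226),(326,318)),'LR':((320,165),(346,241)),'SS':((318,240),(278,264)),'LS':((393,174),(378,298))}
    for k,p in T.items():
        u,v=p[n=='side']; m=near(wood,u,v); 
        r,e=fit(m&(W[...,2]<22),c,13,show=k+' plate')
        b=dbox(W,*r[0],30,50,60)&m; print('   knob cloud',W[b].mean(0).round(1) if b.any() else None,b.sum())
    B={'SR':((235,177),(297,188),51),'LR':((172,168),(281,152),61),'SS':((233,239),(245,204),51),'LS':((169,230),(231,167),61)}
    for k,p in B.items():
        u,v=p[n=='side']; x,y=ray(c,u,v,p[2])[:2]
        m=dbox(W,x,y,p[2]-8,p[2]+8,75); 
        if m.any(): fit(near(cv2.morphologyEx(m.astype(np.uint8),cv2.MORPH_CLOSE,np.ones((3,3)))>0,u,v),c,p[2],show=k+' rim z%.1f'%np.median(W[m][:,2]))
    gl=(365,197) if n=='top' else (337,270)
    print('glass',ray(c,*gl,66).round(0))
    print('shaker',ray(c,*((204,205) if n=='top' else (263,178)),20).round(0),W[(205,204) if n=='top' else (178,263)].round(0))
E
python3 m0.py
```

```text
top table z 0.4065660841719628
SR plate rect c [ 474.3 -292.3] size [63.8 63.6] ang 43.6 circ [ 473.7 -291.4] 33.3
   knob cloud [ 475.6 -290.9   38.3] 76
LR plate rect c [ 623.3 -119.9] size [91.3 92.2] ang 44.3 circ [ 623.7 -120.4] 47.0
   knob cloud [ 624.8 -119.9   38.3] 70
SS plate rect c [ 443. -114.] size [66.9 66.1] ang 50.2 circ [ 442.5 -113.7] 43.6
   knob cloud [ 443.5 -113.3   38.8] 94
LS plate rect c [ 600.5 -297.6] size [94.2 94.9] ang 2.2 circ [ 598.9 -297.4] 64.9
   knob cloud [ 601.4 -296.9   38.3] 99
SR rim z50.5 rect c [595.3  83.3] size [60.9 61.7] ang 89.6 circ [595.1  83.2] 32.0
LR rim z60.5 rect c [616.6 229.8] size [91.  89.5] ang 89.3 circ [617.4 229.5] 46.6
SS rim z50.6 rect c [448.5  86.6] size [64.1 64. ] ang 6.6 circ [449.1  86.3] 43.8
LS rim z60.6 rect c [470.3 234.3] size [93.5 91.8] ang 71.6 circ [470.6 234.7] 63.7
glass [ 537. -218.   66.]
shaker [529. 158.  20.] [527. 156.  36.]
side table z -0.366840600468432
SR plate rect c [ 479.2 -304.2] size [60.4 43.1] ang 57.1 circ [ 475.7 -301.7] 31.5
   knob cloud [ 472.2 -294.9   37.6] 64
LR plate rect c [ 635.6 -132.6] size [91.1 54.6] ang 62.5 circ [ 624.2 -126.5] 45.8
   knob cloud [ 622.  -123.5   36.3] 46
SS plate rect c [ 439.6 -119.7] size [65.6 63.3] ang 50.8 circ [ 440.3 -118.1] 43.0
   knob cloud [ 439.1 -118.2   36.8] 58
LS plate rect c [ 612.7 -301.3] size [62.7 93.4] ang 2.4 circ [ 612.6 -302.9] 53.2
   knob cloud [ 597.5 -300.    37.2] 83
SR rim z48.6 rect c [589.5  77.6] size [70.5 63.2] ang 50.4 circ [589.5  77.6] 36.8
LR rim z58.0 rect c [611.8 221.5] size [93.6 91.4] ang 77.1 circ [611.3 223. ] 49.6
SS rim z48.1 rect c [443.6  79.5] size [67.1 74.1] ang 6.9 circ [443.6  82. ] 46.4
LS rim z58.8 rect c [461.9 217.4] size [76.3 90.9] ang 70.0 circ [461.7 219.2] 56.9
glass [ 533. -230.   66.]
shaker [533. 162.  20.] [527. 148.  34.]
```

Side and top disagree by a steady offset of about 4 mm, so I'll use the mean of the two. First move: hover over the small square lid, aligning the jaws from yaw 73.5° to 50.5°.

>>> servo_tool --commands '[{"dx": 12.5,"dy": -16,"spin": -23},{"dx": 12.5,"dy": -16,"spin": -23},{"dx": 12.5,"dy": -16,"spin": -23},{"dx": 12.5,"dy": -16,"spin": -23},{"dx": 12.5,"dy": -16,"spin": -23}]' --hand 5.5 --grip_force 40

```text
validation failed for argument at $.co...
```

>>> servo_tool --commands '[{"dx": 12.5,"dy": -16},{"dx": 12.5,"dy": -16},{"dx": 12.5,"dy": -16},{"dx": 12.5,"dy": -16},{"dx": 12.5,"dy": -16}]'

```text
validation failed for argument at $.co...
```

>>> servo_tool --commands '[{"dx": 1,"dy": -18.5},{"dx": 1,"dy": -18.5},{"dx": 1,"dy": -18.5},{"dx": 1,"dy": -18.5},{"dx": 1,"dy": -18.5}]'

```text
validation failed for argument at $.co...
```

>>> servo_tool --commands '[{"dx": 1.1,"dy": -18.6},{"dx": 1.1,"dy": -18.6},{"dx": 1.1,"dy": -18.6},{"dx": 1.1,"dy": -18.6},{"dx": 1.1,"dy": -18.6}]'

```text
validation failed for argument at $.co...
```

>>> servo_tool --commands '[{"dx": 12.5,"dy": -16,"dz": 0,"spin": -23},{"dx": 12.5,"dy": -16,"dz": 0,"spin": -23},{"dx": 12.5,"dy": -16,"dz": 0,"spin": -23},{"dx": 12.5,"dy": -16,"dz": 0,"spin": -23},{"dx": 12.5,"dy": -16,"dz": 0,"spin": -23}]' --hand 5.5 --grip_force 40

```text
time: 0.52
tool_pos: [296.0, 413.0, 230.9]
orientation: [1.063, 2.956, -0.002]
ft_force: [0.3, -0.2, 0.0]
width: 55.1
```

>>> servo_tool --commands '[{"dx": 12.5,"dy": -16,"dz": 0,"spin": 0},{"dx": 12.5,"dy": -16,"dz": 0,"spin": 0},{"dx": 12.5,"dy": -16,"dz": 0,"spin": 0},{"dx": 12.5,"dy": -16,"dz": 0,"spin": 0},{"dx": 12.5,"dy": -16,"dz": 0,"spin": 0}]'

```text
time: 0.93
tool_pos: [421.2, 253.0, 231.1]
orientation: [1.062, 2.956, -0.001]
ft_force: [-0.0, 0.7, 0.1]
width: 55.1
```

>>> servo_tool --commands '[{"dx": 1,"dy": -18.5,"dz": 0,"spin": 0},{"dx": 1,"dy": -18.5,"dz": 0,"spin": 0},{"dx": 1,"dy": -18.5,"dz": 0,"spin": 0},{"dx": 1,"dy": -18.5,"dz": 0,"spin": 0},{"dx": 1,"dy": -18.5,"dz": 0,"spin": 0}]'

```text
time: 1.35
tool_pos: [429.5, 66.5, 231.0]
orientation: [-1.066, -2.955, 0.003]
ft_force: [0.4, 1.3, 0.1]
width: 54.9
```

>>> servo_tool --commands '[{"dx": 1.1,"dy": -18.6,"dz": 0,"spin": 0},{"dx": 1.1,"dy": -18.6,"dz": 0,"spin": 0},{"dx": 1.1,"dy": -18.6,"dz": 0,"spin": 0},{"dx": 1.1,"dy": -18.6,"dz": 0,"spin": 0},{"dx": 1.1,"dy": -18.6,"dz": 0,"spin": 0}]'

```text
time: 1.77
tool_pos: [441.0, -119.6, 231.1]
orientation: [1.066, 2.955, -0.002]
ft_force: [-0.2, 0.6, 0.2]
width: 55.1
```

>>> servo_tool --commands '[{"dx": 0,"dy": 0,"dz": -4,"spin": 0},{"dx": 0,"dy": 0,"dz": -8,"spin": 0},{"dx": 0,"dy": 0,"dz": -12,"spin": 0},{"dx": 0,"dy": 0,"dz": -14,"spin": 0},{"dx": 0,"dy": 0,"dz": -14,"spin": 0}]'

```text
time: 2.18
tool_pos: [436.8, -114.7, 86.7]
orientation: [-1.059, -2.948, 0.001]
ft_force: [-1.0, 0.1, -0.9]
width: 55.3
```

```bash
python3 - <<'E'
from h import *
for n in('top','side'):
    c=cap(n); save(c,n+'1.png')
    if n=='top': a=c['color'][190:300,240:400]
    else: b=c['color'][190:300,200:360]
cv2.imwrite('pics/c1.png',cv2.resize(np.hstack([a,b])[...,::-1],None,fx=2.4,fy=2.4,interpolation=cv2.INTER_CUBIC))
for i in range(1): o=robot.get_obs(); print(o['tool_pos'],o['orientation'],o['joints'])
E
```

```text
[ 440.65982069 -115.5340393    91.17066371] [-1.06076951e+00 -2.95505172e+00  2.65315809e-04] [-2.56413273e-01  1.56677701e-01 -5.89992847e-01  8.26050295e-01
  5.71016309e-07  4.32870396e-01]
```

View pics/c1.png

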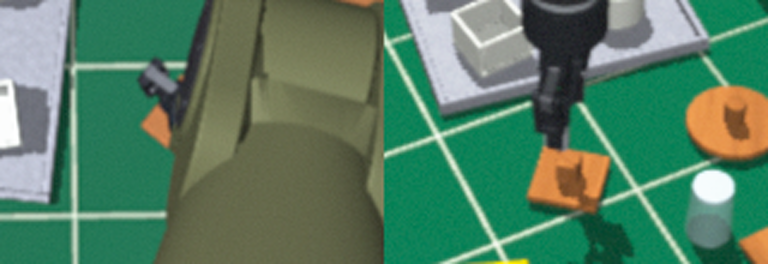

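```bash
python3 - <<'E'
from h import *
c=cap('side')
def pj(X):
    p=c['R']@np.array(X)+c['t']; return (p[:2]/p[2]*c['f']+[c['cx'],c['cy']]).round(1)
T=np.array([441.,-115.8,91]); 
j=np.array([np.cos(.88),np.sin(.88),0])
print(pj(T),pj(T+j*33),pj(T-j*33),pj([441,-116,39]),pj([441,-116,13]))
k=c['color'][225:295,240:310]; save(c,'side2.png')
cv2.imwrite('pics/c2.png',cv2.resize(k[...,::-1],None,fx=8,fy=8,interpolation=cv2.INTER_CUBIC))
E
```

```text
[276.5 240.8] [280.  230.3] [272.9 251.7] [276.6 255.9] [276.7 263. ]
```

View pics/c2.png

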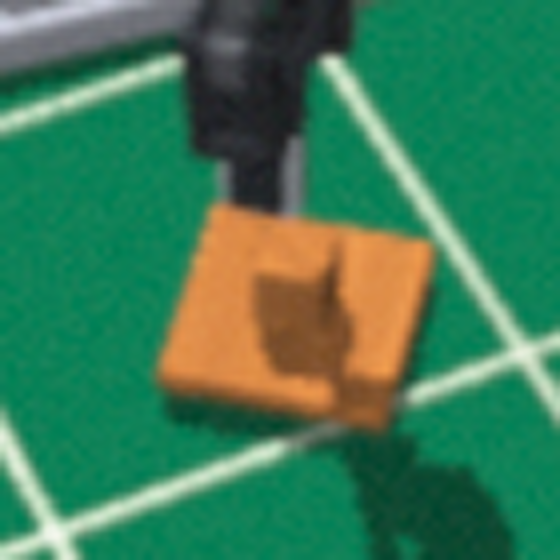

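Both views show the jaws over the knob, with the near fingertip at (273,251) where the side camera model puts it. I'll descend, grip and lift.

>>> servo_tool --commands '[{"dx": 0,"dy": 0,"dz": -3,"spin": 0},{"dx": 0,"dy": 0,"dz": -5,"spin": 0},{"dx": 0,"dy": 0,"dz": -6.5,"spin": 0},{"dx": 0,"dy": 0,"dz": -7.4,"spin": 0},{"dx": 0,"dy": 0,"dz": -7.4,"spin": 0}]'

```text
time: 2.75
tool_pos: [441.6, -115.7, 17.4]
orientation: [1.061, 2.957, 0.0]
ft_force: [-0.3, -0.0, 0.7]
width: 55.1
```

>>> servo_tool --commands '[{"dx": 0,"dy": 0,"dz": 0,"spin": 0},{"dx": 0,"dy": 0,"dz": 0,"spin": 0},{"dx": 0,"dy": 0,"dz": 0,"spin": 0},{"dx": 0,"dy": 0,"dz": 0,"spin": 0},{"dx": 0,"dy": 0,"dz": 0,"spin": 0}]' --hand 1 --grip_force 40

```text
time: 3.17
tool_pos: [442.9, -116.1, 18.8]
orientation: [1.06, 2.954, 0.0]
ft_force: [-1.0, 0.4, 6.6]
width: 21.1
```

>>> servo_tool --commands '[{"dx": 0,"dy": 0,"dz": 0,"spin": 0},{"dx": 0,"dy": 0,"dz": 0,"spin": 0},{"dx": 0,"dy": 0,"dz": 0.5,"spin": 0},{"dx": 0,"dy": 0,"dz": 1.5,"spin": 0},{"dx": 0,"dy": 0,"dz": 3,"spin": 0}]'

```text
time: 3.58
tool_pos: [440.3, -115.4, 47.5]
orientation: [-1.061, -2.955, 0.0]
ft_force: [-0.7, -0.0, -0.0]
width: 21.6
```

>>> servo_tool --commands '[{"dx": 0,"dy": 0,"dz": 3,"spin": 0},{"dx": 0,"dy": 2,"dz": 6,"spin": -7},{"dx": 0.2,"dy": 5,"dz": 8,"spin": -14},{"dx": 0.3,"dy": 8,"dz": 9,"spin": -21},{"dx": 0.4,"dy": 11,"dz": 9,"spin": -28}]'

```text
time: 4.0
tool_pos: [447.3, -6.9, 141.1]
orientation: [1.735, 2.613, 0.005]
ft_force: [0.4, 0.6, -0.3]
width: 21.1
```

>>> servo_tool --commands '[{"dx": 0,"dy": 3.5,"dz": 0,"spin": -7},{"dx": 0.1,"dy": 6.5,"dz": 0,"spin": -14},{"dx": 0.1,"dy": 8.4,"dz": 0,"spin": -15.9},{"dx": 0.1,"dy": 9,"dz": -1.5,"spin": -15.9},{"dx": 0.1,"dy": 9,"dz": -3,"spin": -15.9}]'

```text
time: 4.42
tool_pos: [447.4, 84.4, 108.7]
orientation: [2.07, 2.361, 0.005]
ft_force: [0.3, -0.5, -1.0]
width: 20.8
```

```bash
python3 - <<'E'
from meas import *
robot.capture('top')
o=robot.get_obs(); print(o['tool_pos'],o['orientation'],o['ft_force'],o['width'])
ims=[]
for n,(u,v) in(('top',(235,225)),('side',(250,190))):
    c=cap(n); W=cloud(c); hsv=cv2.cvtColor(c['color'],cv2.COLOR_RGB2HSV)
    wood=(hsv[...,0]<14)&(hsv[...,1]>120)&(hsv[...,2]>50)
    m=wood&(np.hypot(W[...,0]-446,W[...,1]-85)<80)&(W[...,2]>70)
    m2=(np.hypot(W[...,0]-446,W[...,1]-85)<60)&(W[...,2]>85)&wood
    if m2.sum()>20: print(n,m2.sum(),'lid z',np.percentile(W[m2][:,2],[5,50,95])); fit(m2,c,100)
    k=c['color'][v-55:v+55,u-60:u+60]; ims.append(k)
cv2.imwrite('pics/c3.png',cv2.resize(np.hstack(ims)[...,::-1],None,fx=3.2,fy=3.2,interpolation=cv2.INTER_CUBIC))
E
```

```text
[445.02052787  83.10902762 105.51153699] [-2.07117003e+00 -2.36072614e+00  2.17755765e-03] [-0.80960592 -1.52658975 -3.15573954] 21.44581094004483
top 80 lid z [ 97.48818371 100.19202532 369.78599589]
 rect c [448.   55.8] size [63.   8.2] ang 8.1 circ [447.7  57.6] 31.6
side 328 lid z [ 96.28320145 100.55438123 130.03563094]
 rect c [439.8  78.9] size [65.5 71. ] ang 10.3 circ [439.9  77.9] 45.6
```

View pics/c3.png

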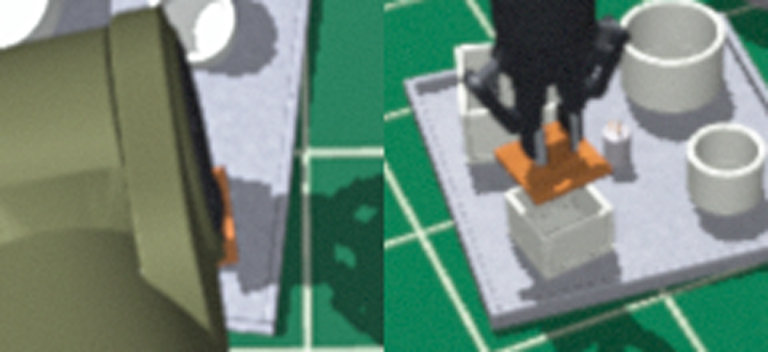

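The lid hangs level over the small square bowl and agrees with it to about 1 mm in the top view. Lowering.

>>> servo_tool --commands '[{"dx": 0,"dy": 0,"dz": -2,"spin": -0.5},{"dx": 0,"dy": 0,"dz": -3.2,"spin": -0.5},{"dx": 0,"dy": 0,"dz": -3.8,"spin": -0.5},{"dx": 0,"dy": 0,"dz": -4.1,"spin": -0.5},{"dx": 0,"dy": 0,"dz": -4.2,"spin": -0.5}]'

```text
time: 4.98
tool_pos: [446.5, 82.0, 65.7]
orientation: [2.085, 2.349, 0.0]
ft_force: [-0.2, -0.5, -0.1]
width: 21.0
```

>>> servo_tool --commands '[{"dx": 0,"dy": 0,"dz": -0.05,"spin": 0},{"dx": 0,"dy": 0,"dz": -0.1,"spin": 0},{"dx": 0,"dy": 0,"dz": -0.15,"spin": 0},{"dx": 0,"dy": 0,"dz": -0.15,"spin": 0}]'

```text
time: 5.32
tool_pos: [447.0, 82.3, 64.8]
orientation: [2.084, 2.349, 0.002]
ft_force: [-0.7, -0.3, 5.9]
width: 21.1
```

>>> servo_tool --commands '[{"dx": 0,"dy": 0,"dz": 0,"spin": 0},{"dx": 0,"dy": 0,"dz": 0,"spin": 0},{"dx": 0,"dy": 0,"dz": 0,"spin": 0},{"dx": 0,"dy": 0,"dz": 0,"spin": 0}]' --hand 5

```text
time: 5.65
tool_pos: [446.3, 82.3, 63.8]
orientation: [2.085, 2.35, 0.0]
ft_force: [-0.7, 0.1, -0.7]
width: 50.3
```

>>> servo_tool --commands '[{"dx": 0,"dy": 0,"dz": 0.5,"spin": 0},{"dx": 0,"dy": 0,"dz": 2,"spin": 0},{"dx": 0,"dy": 0,"dz": 5,"spin": 0},{"dx": 0,"dy": 0,"dz": 8.5,"spin": 0},{"dx": 0,"dy": 0,"dz": 12,"spin": 0}]'

```text
time: 6.07
tool_pos: [445.4, 82.1, 185.0]
orientation: [-2.084, -2.349, 0.002]
ft_force: [1.1, 0.6, -0.2]
width: 49.8
```

>>> servo_tool --commands '[{"dx": 2.5,"dy": -3,"dz": 0,"spin": 0},{"dx": 5,"dy": -6,"dz": 0,"spin": 0},{"dx": 7.5,"dy": -9,"dz": 0,"spin": 0},{"dx": 10,"dy": -12,"dz": 0,"spin": 0},{"dx": 12,"dy": -14.5,"dz": 0,"spin": 0}]'

```text
time: 6.48
tool_pos: [567.9, -64.9, 184.2]
orientation: [2.085, 2.349, 0.001]
ft_force: [0.8, 0.4, 0.5]
width: 50.1
```

>>> servo_tool --commands '[{"dx": 2.5,"dy": -2.8,"dz": -2,"spin": 0},{"dx": 5,"dy": -5,"dz": -4,"spin": 0},{"dx": 5.6,"dy": -6.1,"dz": -7,"spin": 0},{"dx": 5.6,"dy": -6.1,"dz": -10,"spin": 0},{"dx": 5.6,"dy": -6.1,"dz": -11,"spin": 0}]'

```text
time: 6.9
tool_pos: [619.7, -124.2, 69.1]
orientation: [-2.083, -2.344, 0.005]
ft_force: [-1.8, -0.9, -0.7]
width: 50.3
```

```bash
python3 - <<'E'
from meas import *
c=cap('top');W=cloud(c)
m=dbox(W,448,86,52,72,60); fit(m&(W[...,2]<66),c,59,show='SS lid placed'); print(np.percentile(W[m][:,2],[5,25,50,75,95]))
s=cap('side'); o=robot.get_obs(); print(o['tool_pos'],o['orientation'])
def pj(X):
    p=s['R']@np.array(X)+s['t']; return p[:2]/p[2]*s['f']+[s['cx'],s['cy']]
for X in((622,-122,72),(590,-122,72),(654,-122,72),(622,-122,39)): print(X,((pj(X)-[306,170])*5).round())
ims=[c['color'][190:290,180:280],s['color'][170:270,306:406]]
cv2.imwrite('pics/c4.png',cv2.resize(np.hstack([cv2.resize(ims[0],(400,500)),cv2.resize(ims[1],(400,500))] if 0 else ims)[...,::-1],None,fx=4,fy=4,interpolation=cv2.INTER_CUBIC))
E
```

```text
SS lid placed rect c [447.1  83.2] size [67.9 68. ] ang 7.0 circ [447.4  83.9] 46.3
[56.38007625 58.19211532 59.51950744 60.65386357 62.49408897]
[ 619.77560558 -123.24146302   71.37086866] [-2.08165774 -2.34622584  0.00439017]
(622, -122, 72) [205. 265.]
(590, -122, 72) [146. 286.]
(654, -122, 72) [263. 243.]
(622, -122, 39) [199. 312.]
```

View pics/c4.png

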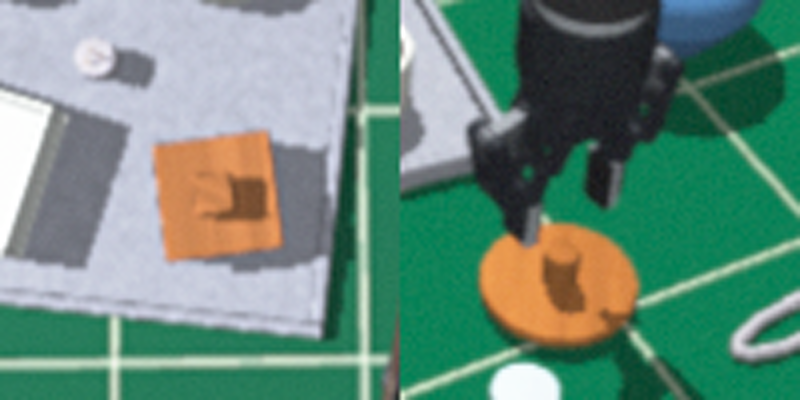

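The small square lid is seated flat and in line: plate z is about 59, angle 7.0° against the bowl's 6.6°. The fingers straddle the large round knob at (160,245) in the crop.

>>> servo_tool --commands '[{"dx": 0,"dy": 0,"dz": -3,"spin": 0},{"dx": 0,"dy": 0,"dz": -4.5,"spin": 0},{"dx": 0,"dy": 0,"dz": -5.4,"spin": 0},{"dx": 0,"dy": 0,"dz": -5.5,"spin": 0},{"dx": 0,"dy": 0,"dz": -5.5,"spin": 0}]'

```text
time: 7.42
tool_pos: [622.9, -123.5, 20.1]
orientation: [2.083, 2.35, 0.001]
ft_force: [0.9, -0.5, 0.9]
width: 50.1
```

>>> servo_tool --commands '[{"dx": 0,"dy": 0,"dz": 0,"spin": 0},{"dx": 0,"dy": 0,"dz": 0,"spin": 0},{"dx": 0,"dy": 0,"dz": 0,"spin": 0},{"dx": 0,"dy": 0,"dz": 0,"spin": 0},{"dx": 0,"dy": 0,"dz": 0,"spin": 0}]' --hand 1 --grip_force 50

```text
time: 7.83
tool_pos: [623.8, -123.9, 20.7]
orientation: [2.083, 2.348, 0.003]
ft_force: [-0.6, 0.8, 5.7]
width: 20.1
```

>>> servo_tool --commands '[{"dx": 0,"dy": 0,"dz": 0,"spin": 0},{"dx": 0,"dy": 0,"dz": 0,"spin": 0},{"dx": 0,"dy": 0,"dz": 0.5,"spin": 0},{"dx": 0,"dy": 0,"dz": 1.5,"spin": 0},{"dx": 0,"dy": 0,"dz": 3,"spin": 0}]'

```text
time: 8.25
tool_pos: [621.1, -123.6, 48.5]
orientation: [-2.083, -2.348, 0.002]
ft_force: [-0.6, 0.7, -0.9]
width: 19.9
```

>>> servo_tool --commands '[{"dx": 0,"dy": 0,"dz": 3.5,"spin": 0},{"dx": 0,"dy": 2,"dz": 7,"spin": 0},{"dx": 0,"dy": 5,"dz": 9,"spin": 0},{"dx": -0.2,"dy": 8.5,"dz": 10,"spin": 0},{"dx": -0.3,"dy": 12.5,"dz": 10,"spin": 0}]'

```text
time: 8.67
tool_pos: [621.4, 1.3, 153.5]
orientation: [2.084, 2.344, 0.006]
ft_force: [0.3, 1.0, -0.9]
width: 19.9
```

>>> servo_tool --commands '[{"dx": -0.1,"dy": 4,"dz": 0,"spin": 0},{"dx": -0.1,"dy": 8,"dz": 0,"spin": 0},{"dx": -0.2,"dy": 12,"dz": 0,"spin": 0},{"dx": -0.3,"dy": 16,"dz": 0,"spin": 0},{"dx": -0.4,"dy": 19,"dz": 0,"spin": 0}]'

```text
time: 9.08
tool_pos: [614.9, 194.4, 149.8]
orientation: [-2.083, -2.352, -0.002]
ft_force: [0.5, -0.9, -1.6]
width: 20.5
```

>>> servo_tool --commands '[{"dx": 0,"dy": 2,"dz": -0.5,"spin": 0},{"dx": 0,"dy": 3.4,"dz": -2,"spin": 0},{"dx": 0,"dy": 3.4,"dz": -3,"spin": 0},{"dx": 0,"dy": 3.4,"dz": -3.5,"spin": 0}]'

```text
time: 9.42
tool_pos: [614.2, 225.5, 112.6]
orientation: [-2.083, -2.351, 0.003]
ft_force: [-0.0, -0.8, -1.1]
width: 20.0
```

```bash
cat > hover.py <<'E'
from meas import *
import sys
x,y,z=map(float,sys.argv[1:4]) # expected lid centre, plate top z (top frame)
robot.capture('top'); o=robot.get_obs(); print(o['tool_pos'],o['ft_force'],o['width'])
for n in('top','side'):
    c=cap(n); W=cloud(c); hsv=cv2.cvtColor(c['color'],cv2.COLOR_RGB2HSV)
    wood=(hsv[...,0]<14)&(hsv[...,1]>120)&(hsv[...,2]>50)
    m=wood&(np.hypot(W[...,0]-x,W[...,1]-y)<75)&(abs(W[...,2]-z)<6)
    print(n,m.sum())
    if m.sum()>20:
        P=W[m][:,:2].astype(np.float32)
        print('  lid extents x',np.percentile(P[:,0],[1,99]).round(1),'y',np.percentile(P[:,1],[1,99]).round(1),'z',np.median(W[m][:,2]).round(1)); fit(m,c,z)
    p=c['R']@np.array([x,y,z])+c['t']; u,v=(p[:2]/p[2]*c['f']+[c['cx'],c['cy']]).astype(int)
    k=c['color'][max(v-60,0):v+60,max(u-65,0):u+65]; cv2.imwrite('pics/%s_%s.png'%(sys.argv[4],n),cv2.resize(k[...,::-1],(390,360),interpolation=cv2.INTER_CUBIC))
a=[cv2.imread('pics/%s_%s.png'%(sys.argv[4],n)) for n in('top','side')]; cv2.imwrite('pics/%s.png'%sys.argv[4],np.hstack(a))
E
python3 hover.py 617 229.5 108 LRh
```

```text
[613.91726699 224.53326789 111.93145769] [-0.80182908 -0.63140168 -2.79481657] 20.118315348604284
top 483
  lid extents x [567.2 654.9] y [183.  265.9] z 104.7
 rect c [608.  203.5] size [44.6 91.4] ang 80.7 circ [611.4 224.4] 45.7
side 182
  lid extents x [565.3 651.2] y [177.1 257. ] z 104.5
 rect c [613.6 201.1] size [84.1 57.3] ang 15.6 circ [610.8 214. ] 44.1
```

View pics/LRh.png

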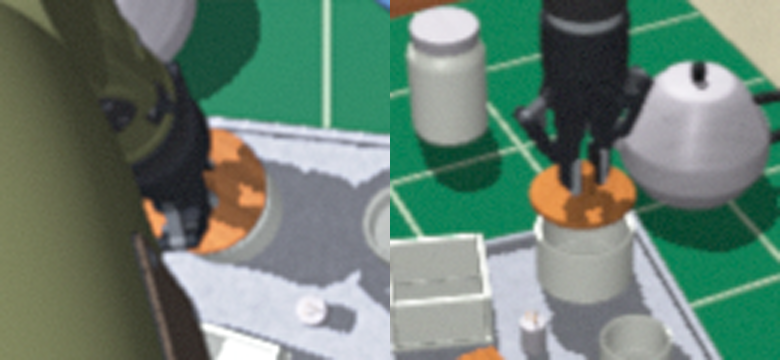

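The lid hangs level, but by the top view it may be about 5 mm short in x and y. A robust circle fit on the lid's edge should settle it.

```bash
cat > circ.py <<'E'
from meas import *
from scipy.optimize import least_squares
def cfit(m,c,h,R,x,y):
    k=np.vstack([q[:,0] for q in cv2.findContours(m.astype(np.uint8),cv2.RETR_EXTERNAL,cv2.CHAIN_APPROX_NONE)[0]])
    P=np.array([ray(c,u,v,h)[:2] for u,v in k])
    s=least_squares(lambda p:np.hypot(*(P-p).T)-R,[x,y],loss='cauchy',f_scale=1.5)
    return s.x.round(1),(abs(s.fun)<2).sum(),len(P)
def lid(c,x,y,z):
    W=cloud(c); hsv=cv2.cvtColor(c['color'],cv2.COLOR_RGB2HSV)
    return (hsv[...,0]<14)&(hsv[...,1]>120)&(hsv[...,2]>50)&(np.hypot(W[...,0]-x,W[...,1]-y)<75)&(abs(W[...,2]-z)<6)
E
python3 - <<'E'
from circ import *
for n in('top','side'):
    c=cap(n)
    for h in(105,108): print(n,h,cfit(lid(c,615,227,106),c,h,47,615,227))
    c0=dict(np.load(n+'0.npz'));W=cloud(c0)
    m=dbox(W,616,228,53,70,60); print('bowl',cfit(m,c0,61,45,616,228)); m=lid(c0,622,-122,13); print('lid at start',cfit(m,c0,13,47,622,-122))
for i in range(3): robot.capture('top'); print(robot.get_obs()['tool_pos'].round(1) if hasattr(robot.get_obs()['tool_pos'],'round') else robot.get_obs()['tool_pos'])
E
```

```text
top 105 (array([615.3, 229. ]), np.int64(49), 145)
top 108 (array([614.8, 228.4]), np.int64(46), 145)
bowl (array([617.1, 229.9]), np.int64(110), 110)
lid at start (array([ 623.7, -120.2]), np.int64(83), 106)
side 105 (array([608.5, 225.7]), np.int64(30), 121)
side 108 (array([606.7, 222.3]), np.int64(31), 121)
bowl (array([612.4, 225.9]), np.int64(51), 86)
lid at start (array([ 619. , -123.1]), np.int64(39), 190)
[615.9 224.4 114.7]
[616.  224.5 114.7]
[615.9 224.6 114.6]
```

The fit puts the offset at only about (−2,−1) mm. Correcting that and lowering.

>>> servo_tool --commands '[{"dx": 0.2,"dy": 0.1,"dz": -1.5,"spin": 0},{"dx": 0.2,"dy": 0.1,"dz": -2.8,"spin": 0},{"dx": 0.2,"dy": 0.1,"dz": -3.4,"spin": 0},{"dx": 0.2,"dy": 0.1,"dz": -3.7,"spin": 0},{"dx": 0.2,"dy": 0.1,"dz": -3.7,"spin": 0}]'

```text
time: 10.23
tool_pos: [617.1, 225.9, 77.2]
orientation: [-2.085, -2.35, 0.001]
ft_force: [-0.3, 1.1, -0.7]
width: 20.2
```

>>> servo_tool --commands '[{"dx": 0,"dy": 0,"dz": -0.05,"spin": 0},{"dx": 0,"dy": 0,"dz": -0.1,"spin": 0},{"dx": 0,"dy": 0,"dz": -0.15,"spin": 0},{"dx": 0,"dy": 0,"dz": -0.15,"spin": 0}]'

```text
time: 10.57
tool_pos: [617.8, 226.3, 76.7]
orientation: [2.084, 2.349, 0.002]
ft_force: [-3.8, -1.5, 6.4]
width: 20.1
```

>>> servo_tool --commands '[{"dx": 0,"dy": 0,"dz": 0,"spin": 0},{"dx": 0,"dy": 0,"dz": 0,"spin": 0},{"dx": 0,"dy": 0,"dz": 0,"spin": 0},{"dx": 0,"dy": 0,"dz": 0,"spin": 0}]' --hand 5

```text
time: 10.9
tool_pos: [617.3, 226.3, 75.2]
orientation: [-2.085, -2.35, -0.0]
ft_force: [0.3, 1.2, -0.2]
width: 50.1
```

>>> servo_tool --commands '[{"dx": 0,"dy": 0,"dz": 0.5,"spin": 0},{"dx": 0,"dy": 0,"dz": 2,"spin": 0},{"dx": 0,"dy": 0,"dz": 5,"spin": 0},{"dx": 0,"dy": 0,"dz": 8.5,"spin": 0},{"dx": 0,"dy": 0,"dz": 11,"spin": 0}]'

```text
time: 11.32
tool_pos: [617.7, 226.4, 188.1]
orientation: [2.084, 2.35, 0.002]
ft_force: [1.6, 0.8, 0.3]
width: 49.7
```

>>> servo_tool --commands '[{"dx": -0.2,"dy": -4,"dz": 0,"spin": -4},{"dx": -0.4,"dy": -8,"dz": 0,"spin": -4},{"dx": -0.6,"dy": -12,"dz": 0,"spin": -4},{"dx": -0.7,"dy": -16,"dz": 0,"spin": -4},{"dx": -0.8,"dy": -20,"dz": 0,"spin": -4}]'

```text
time: 11.73
tool_pos: [609.0, 24.7, 185.8]
orientation: [2.165, 2.276, 0.001]
ft_force: [0.8, 0.2, 0.1]
width: 50.0
```

>>> servo_tool --commands '[{"dx": -0.2,"dy": -4,"dz": 0,"spin": 0},{"dx": -0.4,"dy": -8,"dz": 0,"spin": 0},{"dx": -0.6,"dy": -12,"dz": 0,"spin": 0},{"dx": -0.7,"dy": -16,"dz": 0,"spin": 0},{"dx": -0.8,"dy": -20,"dz": 0,"spin": 0}]'

```text
time: 12.15
tool_pos: [601.0, -175.7, 185.8]
orientation: [2.165, 2.276, 0.0]
ft_force: [1.0, -0.3, -0.0]
width: 50.2
```

>>> servo_tool --commands '[{"dx": -0.1,"dy": -4,"dz": 0,"spin": 0},{"dx": -0.2,"dy": -8,"dz": 0,"spin": 0},{"dx": -0.2,"dy": -11.5,"dz": -1,"spin": 0},{"dx": -0.2,"dy": -12.7,"dz": -4,"spin": 0},{"dx": -0.2,"dy": -12.7,"dz": -8,"spin": 0}]'

```text
time: 12.57
tool_pos: [601.8, -306.4, 108.3]
orientation: [2.165, 2.265, 0.003]
ft_force: [1.8, 0.2, -0.8]
width: 50.3
```

```bash
python3 - <<'E'
from circ import *
c=cap('top');W=cloud(c)
m=lid(c,617,229,69); print('LR placed',cfit(m,c,69,47,617,229), np.percentile(W[m][:,2],[5,25,50,75,95]).round(1))
x,y=W[m][:,:2].mean(0); A=np.c_[W[m][:,:2]-[x,y],np.ones(m.sum())]; print('slope',np.linalg.lstsq(A,W[m][:,2],rcond=None)[0].round(3))
s=cap('side'); o=robot.get_obs(); print(o['tool_pos'],o['orientation'],o['time'])
def pj(X):
    p=s['R']@np.array(X)+s['t']; return p[:2]/p[2]*s['f']+[s['cx'],s['cy']]
for X in((599,-299,105),(599,-299,39)): print(X,((pj(X)-[320,230])*4).round()+[400,0])
ims=[c['color'][130:230,130:230],s['color'][230:330,320:420]]
cv2.imwrite('pics/c5.png',cv2.resize(np.hstack(ims)[...,::-1],None,fx=4,fy=4,interpolation=cv2.INTER_CUBIC))
E
```

```text
LR placed (array([616.3, 229.1]), np.int64(81), 111) [66.2 67.9 69.3 70.6 72.4]
slope [ 4.0000e-03 -3.0000e-03  6.9272e+01]
[ 594.6093051  -299.68209311   98.84062599] [-2.16040388 -2.26630483  0.00481006] 12.6667
(599, -299, 105) [650. 163.]
(599, -299, 39) [634. 239.]
```

View pics/c5.png

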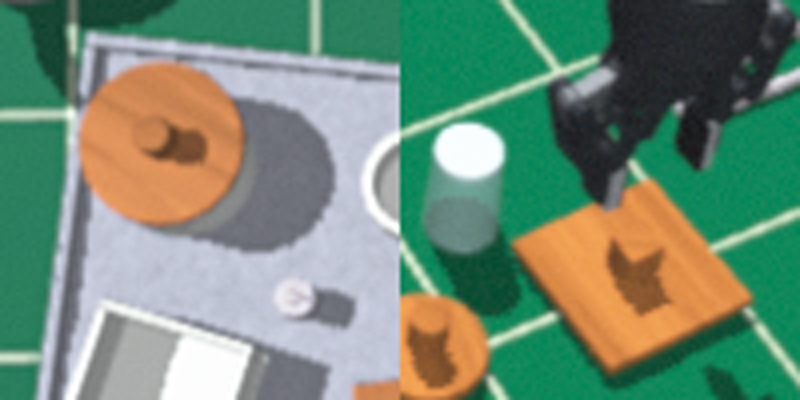

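The large round lid is seated flat (slope 0.003) and within 1 mm of centre. The jaws are over the large square knob, clear of the glass. Grasping.

>>> servo_tool --commands '[{"dx": 0,"dy": 0,"dz": -3,"spin": 0},{"dx": 0,"dy": 0,"dz": -6,"spin": 0},{"dx": 0,"dy": 0,"dz": -8,"spin": 0},{"dx": 0,"dy": 0,"dz": -8.6,"spin": 0},{"dx": 0,"dy": 0,"dz": -8.6,"spin": 0}]'

```text
time: 13.08
tool_pos: [598.8, -299.8, 19.0]
orientation: [-2.163, -2.275, 0.001]
ft_force: [-0.0, 0.6, 0.8]
width: 50.1
```

>>> servo_tool --commands '[{"dx": 0,"dy": 0,"dz": 0,"spin": 0},{"dx": 0,"dy": 0,"dz": 0,"spin": 0},{"dx": 0,"dy": 0,"dz": 0,"spin": 0},{"dx": 0,"dy": 0,"dz": 0,"spin": 0},{"dx": 0,"dy": 0,"dz": 0,"spin": 0}]' --hand 1 --grip_force 50

```text
time: 13.5
tool_pos: [601.3, -301.6, 22.1]
orientation: [2.163, 2.273, 0.002]
ft_force: [0.1, -0.4, 6.1]
width: 20.9
```

>>> servo_tool --commands '[{"dx": 0,"dy": 0,"dz": 0,"spin": 0},{"dx": 0,"dy": 0,"dz": 0,"spin": 0},{"dx": 0,"dy": 0,"dz": 0.5,"spin": 0},{"dx": 0,"dy": 0,"dz": 1.5,"spin": 0},{"dx": 0,"dy": 0,"dz": 3,"spin": 0}]'

```text
time: 13.92
tool_pos: [598.3, -300.3, 49.3]
orientation: [-2.164, -2.274, 0.001]
ft_force: [-0.4, 0.4, -0.7]
width: 20.8
```

>>> servo_tool --commands '[{"dx": 0,"dy": 0,"dz": 3.5,"spin": 0},{"dx": 0,"dy": 0,"dz": 7,"spin": 0},{"dx": -0.5,"dy": 2,"dz": 10,"spin": -4},{"dx": -1,"dy": 5,"dz": 11,"spin": -8},{"dx": -2,"dy": 9,"dz": 11,"spin": -12}]'

```text
time: 14.33
tool_pos: [582.4, -212.8, 164.6]
orientation: [2.392, 2.024, 0.006]
ft_force: [1.5, 1.6, -0.6]
width: 20.9
```

>>> servo_tool --commands '[{"dx": -1,"dy": 4,"dz": 0,"spin": -4},{"dx": -2,"dy": 8,"dz": 0,"spin": -7},{"dx": -3,"dy": 12,"dz": 0,"spin": -9},{"dx": -4,"dy": 16,"dz": 0,"spin": -9},{"dx": -5,"dy": 20,"dz": 0,"spin": -9}]'

```text
time: 14.75
tool_pos: [528.6, -9.1, 160.5]
orientation: [2.544, 1.842, 0.002]
ft_force: [1.3, 1.0, -0.1]
width: 20.7
```

>>> servo_tool --commands '[{"dx": -1,"dy": 4,"dz": 0,"spin": 0},{"dx": -2,"dy": 8,"dz": 0,"spin": 0},{"dx": -3,"dy": 12,"dz": 0,"spin": 0},{"dx": -4,"dy": 16,"dz": 0,"spin": 0},{"dx": -5,"dy": 20,"dz": 0,"spin": 0}]'

```text
time: 15.17
tool_pos: [478.6, 191.0, 160.6]
orientation: [2.544, 1.843, 0.002]
ft_force: [0.7, -0.1, -1.3]
width: 20.8
```

>>> servo_tool --commands '[{"dx": -0.7,"dy": 3,"dz": -0.5,"spin": 0},{"dx": -1,"dy": 4.1,"dz": -2,"spin": 0},{"dx": -1,"dy": 4.1,"dz": -4,"spin": 0},{"dx": -1,"dy": 4.1,"dz": -4.5,"spin": 0},{"dx": -1,"dy": 4.1,"dz": -4.5,"spin": 0}]'

```text
time: 15.58
tool_pos: [467.9, 229.6, 113.5]
orientation: [-2.543, -1.843, 0.005]
ft_force: [-0.1, 0.2, -0.5]
width: 21.0
```

```bash
python3 hover.py 470.5 234.5 108 LSh; python3 -c "
from h import *
o=robot.get_obs();print(o['tool_pos'],o['orientation'])"
```

```text
[468.8494946  229.72902692 114.48639402] [ 0.13891992  0.16632331 -0.64140141] 20.741619889798056
top 778
  lid extents x [416.4 508.6] y [179.7 243. ] z 105.7
 rect c [462.2 211.4] size [50.2 91.7] ang 72.1 circ [461.4 210. ] 49.8
side 364
  lid extents x [414.3 518.9] y [177.2 276.2] z 105.4
 rect c [465.  221.9] size [94.  90.9] ang 72.5 circ [465.8 221.9] 61.8
[470.07698879 229.9369678  115.48334291] [2.54482987e+00 1.84162415e+00 2.00296585e-03]
```

View pics/LSh.png

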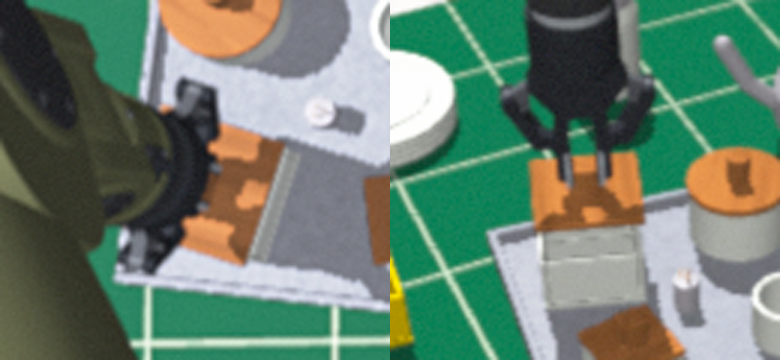

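The lid sits parallel over the large square bowl (72.1° against 71.6°), off by about (−1,−2) mm. Correcting and lowering.

>>> servo_tool --commands '[{"dx": 0.1,"dy": 0.2,"dz": -1.5,"spin": 0},{"dx": 0.1,"dy": 0.2,"dz": -2.8,"spin": 0},{"dx": 0.1,"dy": 0.2,"dz": -3.4,"spin": 0},{"dx": 0.1,"dy": 0.2,"dz": -3.7,"spin": 0},{"dx": 0.1,"dy": 0.2,"dz": -3.7,"spin": 0}]'

```text
time: 16.15
tool_pos: [470.7, 231.9, 78.3]
orientation: [2.545, 1.842, 0.001]
ft_force: [-0.7, 1.2, -1.0]
width: 20.3
```

>>> servo_tool --commands '[{"dx": 0,"dy": 0,"dz": -0.05,"spin": 0},{"dx": 0,"dy": 0,"dz": -0.1,"spin": 0},{"dx": 0,"dy": 0,"dz": -0.15,"spin": 0},{"dx": 0,"dy": 0,"dz": -0.15,"spin": 0}]'

```text
time: 16.48
tool_pos: [471.1, 232.2, 78.0]
orientation: [2.544, 1.842, 0.003]
ft_force: [-3.8, -2.1, 13.5]
width: 20.8
```

>>> servo_tool --commands '[{"dx": 0,"dy": 0,"dz": 0.05,"spin": 0},{"dx": 0,"dy": 0,"dz": 0.05,"spin": 0}]'

```text
time: 16.65
tool_pos: [471.1, 232.2, 78.1]
orientation: [2.544, 1.842, 0.003]
ft_force: [-3.5, -2.1, 9.8]
width: 20.9
```

>>> servo_tool --commands '[{"dx": 0,"dy": 0,"dz": 0,"spin": 0},{"dx": 0,"dy": 0,"dz": 0,"spin": 0},{"dx": 0,"dy": 0,"dz": 0,"spin": 0},{"dx": 0,"dy": 0,"dz": 0,"spin": 0}]' --hand 5

```text
time: 16.98
tool_pos: [470.5, 232.2, 76.4]
orientation: [2.544, 1.843, 0.0]
ft_force: [-0.4, 0.1, -0.6]
width: 50.2
```

>>> servo_tool --commands '[{"dx": 0,"dy": 0,"dz": 0.5,"spin": 0},{"dx": 0,"dy": 0,"dz": 2,"spin": 0},{"dx": 0,"dy": 0,"dz": 5,"spin": 0},{"dx": 0,"dy": 0,"dz": 8.5,"spin": 0},{"dx": 0,"dy": 0,"dz": 11,"spin": 0}]'

```text
time: 17.4
tool_pos: [470.6, 232.4, 188.9]
orientation: [2.544, 1.843, 0.002]
ft_force: [1.0, 0.5, 0.1]
width: 50.4
```

>>> servo_tool --commands '[{"dx": 0,"dy": -4,"dz": 0,"spin": 0},{"dx": 0,"dy": -8,"dz": 0,"spin": 0},{"dx": 0.1,"dy": -12,"dz": 0,"spin": 0},{"dx": 0.1,"dy": -16,"dz": 0,"spin": 0},{"dx": 0.1,"dy": -20,"dz": 0,"spin": 0}]'

```text
time: 17.82
tool_pos: [471.1, 30.7, 186.8]
orientation: [2.543, 1.844, 0.001]
ft_force: [1.1, 0.3, -0.5]
width: 50.4
```

>>> servo_tool --commands '[{"dx": 0,"dy": -4,"dz": 0,"spin": 0},{"dx": 0,"dy": -8,"dz": 0,"spin": 0},{"dx": 0.1,"dy": -12,"dz": 0,"spin": 0},{"dx": 0.1,"dy": -16,"dz": 0,"spin": 0},{"dx": 0.1,"dy": -20,"dz": 0,"spin": 0}]'

```text
time: 18.23
tool_pos: [472.0, -169.8, 186.8]
orientation: [2.544, 1.843, 0.001]
ft_force: [2.0, 0.0, -0.6]
width: 50.1
```

>>> servo_tool --commands '[{"dx": 0.1,"dy": -4,"dz": 0,"spin": 0},{"dx": 0.1,"dy": -8,"dz": 0,"spin": 0},{"dx": 0.1,"dy": -11.5,"dz": -1,"spin": 0},{"dx": 0.1,"dy": -12.7,"dz": -4,"spin": 0},{"dx": 0.1,"dy": -12.7,"dz": -8,"spin": 0}]'

```text
time: 18.65
tool_pos: [476.0, -300.1, 108.6]
orientation: [2.541, 1.833, 0.004]
ft_force: [0.2, -0.3, 0.4]
width: 50.1
```

```bash
python3 - <<'E'
from circ import *
c=cap('top');W=cloud(c)
m=lid(c,470,234,69); fit(m,c,69,show='LS placed')
x,y=W[m][:,:2].mean(0); A=np.c_[W[m][:,:2]-[x,y],np.ones(m.sum())]; print('slope',np.linalg.lstsq(A,W[m][:,2],rcond=None)[0].round(3))
s=cap('side'); o=robot.get_obs(); print(o['tool_pos'],o['orientation'],o['time'])
for n,d in(('top',c),('side',s)):
    print(n,cfit(lid(d,474,-292,13),d,13,33,474,-292))
def pj(X):
    p=s['R']@np.array(X)+s['t']; return p[:2]/p[2]*s['f']+[s['cx'],s['cy']]
for X in((473.5,-293,105),(473.5,-293,39)): print(X,((pj(X)-[275,240])*4).round()+[400,0])
ims=[c['color'][180:280,110:210],s['color'][240:340,275:375]]
cv2.imwrite('pics/c6.png',cv2.resize(np.hstack(ims)[...,::-1],None,fx=4,fy=4,interpolation=cv2.INTER_CUBIC))
E
```

```text
LS placed rect c [471.4 235. ] size [95.4 92.5] ang 72.4 circ [470.7 234.5] 64.0
slope [-1.0000e-03 -2.0000e-03  6.9346e+01]
[ 468.97548659 -293.14177329  100.93366281] [-2.53804906 -1.83530193  0.00580336] 18.75
top (array([ 473.6, -291.5]), np.int64(51), 78)
side (array([ 463.6, -290.2]), np.int64(33), 126)
(473.5, -293, 105) [615. 199.]
(473.5, -293, 39) [607. 274.]
```

View pics/c6.png

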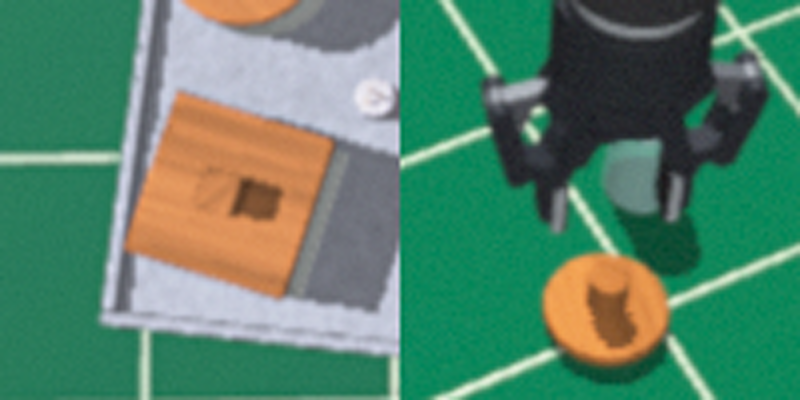

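The large square lid is seated flat at (471,235) and 72.4°. The jaws stand either side of the small round knob at (612,272), with the glass untouched. Grasping the last lid.

>>> servo_tool --commands '[{"dx": 0,"dy": 0,"dz": -3,"spin": 0},{"dx": 0,"dy": 0,"dz": -6,"spin": 0},{"dx": 0,"dy": 0,"dz": -8,"spin": 0},{"dx": 0,"dy": 0,"dz": -8.7,"spin": 0},{"dx": 0,"dy": 0,"dz": -8.7,"spin": 0}]'

```text
time: 19.17
tool_pos: [472.8, -293.9, 19.1]
orientation: [-2.542, -1.843, 0.001]
ft_force: [-0.6, 0.1, 0.1]
width: 50.1
```

>>> servo_tool --commands '[{"dx": 0,"dy": 0,"dz": 0,"spin": 0},{"dx": 0,"dy": 0,"dz": 0,"spin": 0},{"dx": 0,"dy": 0,"dz": 0,"spin": 0},{"dx": 0,"dy": 0,"dz": 0,"spin": 0},{"dx": 0,"dy": 0,"dz": 0,"spin": 0}]' --hand 1 --grip_force 50

```text
time: 19.58
tool_pos: [475.0, -295.6, 21.6]
orientation: [2.541, 1.841, 0.003]
ft_force: [-1.2, 0.7, 6.7]
width: 19.8
```

>>> servo_tool --commands '[{"dx": 0,"dy": 0,"dz": 0,"spin": 0},{"dx": 0,"dy": 0,"dz": 0,"spin": 0},{"dx": 0,"dy": 0,"dz": 0.5,"spin": 0},{"dx": 0,"dy": 0,"dz": 1.5,"spin": 0},{"dx": 0,"dy": 0,"dz": 3,"spin": 0}]'

```text
time: 20.0
tool_pos: [472.6, -294.3, 49.7]
orientation: [-2.543, -1.842, 0.001]
ft_force: [0.4, -0.5, -0.8]
width: 19.6
```

>>> servo_tool --commands '[{"dx": 0,"dy": 0,"dz": 3.5,"spin": 0},{"dx": 0,"dy": 0,"dz": 7,"spin": 0},{"dx": 0.2,"dy": 0.7,"dz": 10.5,"spin": 0},{"dx": 1,"dy": 3,"dz": 11,"spin": 0},{"dx": 2,"dy": 6.5,"dz": 11,"spin": 0}]'

```text
time: 20.42
tool_pos: [495.8, -232.4, 164.3]
orientation: [2.541, 1.833, 0.005]
ft_force: [0.4, -0.3, -1.3]
width: 19.9
```

>>> servo_tool --commands '[{"dx": 1.2,"dy": 3.7,"dz": 0,"spin": 0},{"dx": 2.4,"dy": 7.4,"dz": 0,"spin": 0},{"dx": 3.6,"dy": 11.1,"dz": 0,"spin": 0},{"dx": 4.8,"dy": 14.8,"dz": 0,"spin": 0},{"dx": 6,"dy": 18.5,"dz": 0,"spin": 0}]'

```text
time: 20.83
tool_pos: [553.7, -43.0, 160.7]
orientation: [2.544, 1.842, 0.002]
ft_force: [1.4, -0.2, -0.7]
width: 19.7
```

>>> servo_tool --commands '[{"dx": 1.2,"dy": 3.7,"dz": 0,"spin": 0},{"dx": 2.4,"dy": 7.4,"dz": 0,"spin": 0},{"dx": 3.5,"dy": 10.5,"dz": -1,"spin": 0},{"dx": 4.1,"dy": 12.4,"dz": -3,"spin": 0},{"dx": 4.1,"dy": 12.4,"dz": -5.5,"spin": 0}]'

```text
time: 21.25
tool_pos: [597.6, 83.8, 106.7]
orientation: [2.538, 1.848, 0.01]
ft_force: [-0.1, -0.1, -1.7]
width: 19.6
```

```bash
python3 hover.py 595.2 83.3 97 SRh; python3 - <<'E'
from circ import *
for n in('top','side'):
    c=cap(n); print(n,cfit(lid(c,595,83,97),c,97,33,595,83))
    c0=dict(np.load(n+'0.npz'));W=cloud(c0); m=dbox(W,595,83,43,60,48) if n=='top' else dbox(W,590,79,43,60,48); print('bowl',cfit(m,c0,51,31.5,594,82))
print(robot.get_obs()['tool_pos'])
E
```

```text
[592.85703287  81.36685516 100.29433541] [-2.26592893  0.56227392 -4.38037259] 19.960755667864877
top 0
side 111
  lid extents x [556. 620.] y [ 48.6 100.3] z 93.0
 rect c [582.2  68. ] size [41.8 31. ] ang 45.3 circ [579.5  69.4] 22.5Traceback (most recent call last):
  File "<stdin>", line 3, in <module>
  File "circ.py", line 4, in cfit
    k=np.vstack([q[:,0] for q in cv2.findContours(m.astype(np.uint8),cv2.RETR_EXTERNAL,cv2.CHAIN_APPROX_NONE)[0]])
    return _nx.concatenate(arrs, 0, dtype=dtype, casting=casting)
           ~~~~~~~~~~~~~~~^^^^^^^^^^^^^^^^^^^^^^^^^^^^^^^^^^^^^^^
ValueError: need at least one array to concatenate
```

View pics/SRh.png

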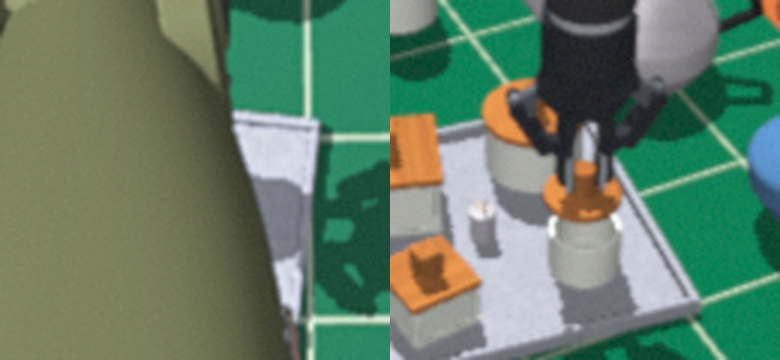

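The top view is blocked by the arm. In the side view the lid centre (582,198) lines up laterally with the bowl (585,235) to about 1 px. I'll check the depth direction with a side fit.

```bash
python3 - <<'E'
from circ import *
c=cap('side'); m=lid(c,590,79,95)
for h in (92,95): print(cfit(m,c,h,33,590,79))
c0=dict(np.load('side0.npz'));W=cloud(c0)
m=dbox(W,590,79,45,60,48)
for f in (None,):print('bowl',cfit(m,c0,51,31.5,590,79))
print(robot.get_obs()['tool_pos'])
E
```

```text
(array([592.4,  81.9]), np.int64(39), 80)
(array([590.8,  78.9]), np.int64(39), 80)
bowl (array([590.8,  79.7]), np.int64(51), 60)
[594.5950257   78.71246692 105.78517146]
```

The side view agrees with the bowl to 1–2 mm. Lowering.

>>> servo_tool --commands '[{"dx": 0,"dy": 0,"dz": -1.5,"spin": 0},{"dx": 0,"dy": 0,"dz": -2.8,"spin": 0},{"dx": 0,"dy": 0,"dz": -3.4,"spin": 0},{"dx": 0,"dy": 0,"dz": -3.7,"spin": 0},{"dx": 0,"dy": 0,"dz": -3.7,"spin": 0}]'

```text
time: 21.92
tool_pos: [594.7, 78.7, 68.1]
orientation: [2.545, 1.842, 0.001]
ft_force: [0.6, -0.3, 0.1]
width: 20.0
```

>>> servo_tool --commands '[{"dx": 0,"dy": 0,"dz": -0.05,"spin": 0},{"dx": 0,"dy": 0,"dz": -0.1,"spin": 0},{"dx": 0,"dy": 0,"dz": -0.1,"spin": 0},{"dx": 0,"dy": 0,"dz": -0.1,"spin": 0}]'

```text
time: 22.25
tool_pos: [595.1, 79.1, 67.6]
orientation: [2.543, 1.842, 0.002]
ft_force: [-0.8, -1.6, 5.4]
width: 19.7
```

Contact is gentle at 5 N. Releasing and retreating, back toward the start side so the top camera sees everything.

>>> servo_tool --commands '[{"dx": 0,"dy": 0,"dz": 0,"spin": 0},{"dx": 0,"dy": 0,"dz": 0,"spin": 0},{"dx": 0,"dy": 0,"dz": 0,"spin": 0},{"dx": 0,"dy": 0,"dz": 0,"spin": 0}]' --hand 5

```text
time: 22.58
tool_pos: [594.2, 79.3, 66.2]
orientation: [-2.544, -1.843, 0.0]
ft_force: [-0.0, -0.3, -0.1]
width: 50.0
```

>>> servo_tool --commands '[{"dx": 0,"dy": 0,"dz": 0.5,"spin": 0},{"dx": 0,"dy": 0,"dz": 2,"spin": 0},{"dx": 0,"dy": 0,"dz": 5,"spin": 0},{"dx": 0,"dy": 0,"dz": 9,"spin": 0},{"dx": 0,"dy": 0,"dz": 13,"spin": 0}]'

```text
time: 23.0
tool_pos: [593.2, 79.1, 197.1]
orientation: [-2.543, -1.843, 0.003]
ft_force: [0.9, -0.2, 0.1]
width: 50.3
```

>>> servo_tool --commands '[{"dx": -1,"dy": -4,"dz": 0,"spin": 0},{"dx": -2,"dy": -8,"dz": 0,"spin": 0},{"dx": -3,"dy": -12,"dz": 0,"spin": 0},{"dx": -4,"dy": -16,"dz": 0,"spin": 0},{"dx": -5,"dy": -20,"dz": 0,"spin": 0}]'

```text
time: 23.42
tool_pos: [543.6, -122.3, 196.8]
orientation: [2.543, 1.844, 0.001]
ft_force: [0.2, -0.0, 0.1]
width: 50.2
```

>>> servo_tool --commands '[{"dx": -1,"dy": -4,"dz": 0,"spin": 0},{"dx": -2,"dy": -8,"dz": 0,"spin": 0},{"dx": -2,"dy": -12,"dz": 0,"spin": 0},{"dx": -2,"dy": -15,"dz": 0,"spin": 0},{"dx": -2,"dy": -15,"dz": 0,"spin": 0}]'

```text
time: 23.83
tool_pos: [523.9, -276.2, 196.5]
orientation: [2.547, 1.834, -0.002]
ft_force: [0.0, 0.6, 0.7]
width: 49.9
```

```bash
python3 - <<'E'
from circ import *
c=cap('top');W=cloud(c); save(c,'fin_top.png'); s=cap('side'); save(s,'fin_side.png')
for k,x,y,z,R in(('SR',595,83,59,33),('LR',617,229,69,47),('SS',448,86,59,0),('LS',470,234,69,0)):
    m=near(lid(c,x,y,z)&(np.hypot(W[...,0]-x,W[...,1]-y)<68),*np.argwhere(lid(c,x,y,z)).mean(0)[::-1])
    if R: print(k,cfit(m,c,z,R,x,y))
    else: fit(m,c,z,show=k)
    a=W[m][:,:2].mean(0); print('  slope,z',np.linalg.lstsq(np.c_[W[m][:,:2]-a,np.ones(m.sum())],W[m][:,2],rcond=None)[0].round(3))
print(robot.get_obs()['time'])
v=np.hstack([c['color'][130:280,130:260],s['color'][130:280,190:340]]); cv2.imwrite('pics/fin.png',cv2.resize(v[...,::-1],None,fx=2.8,fy=2.8,interpolation=cv2.INTER_CUBIC))
E
```

```text
SR (array([594.9,  81.3]), np.int64(48), 75)
  slope,z [ 4.0000e-03 -5.0000e-03  5.9268e+01]
LR (array([616.1, 229.2]), np.int64(83), 112)
  slope,z [-1.0000e-03  0.0000e+00  6.9238e+01]
SS rect c [445.9  83.2] size [64.7 65.6] ang 7.1 circ [446.4  84.1] 44.0
  slope,z [ 4.0000e-03 -1.0000e-02  5.9283e+01]
LS rect c [471.4 235. ] size [95.4 92.5] ang 72.4 circ [470.7 234.5] 64.0
  slope,z [1.0000e-03 1.0000e-03 6.9321e+01]
23.9333
```

View pics/fin.png

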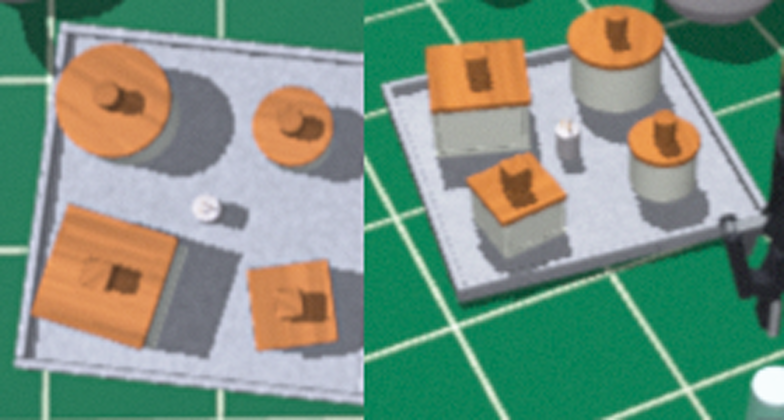

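View pics/fin_side.png

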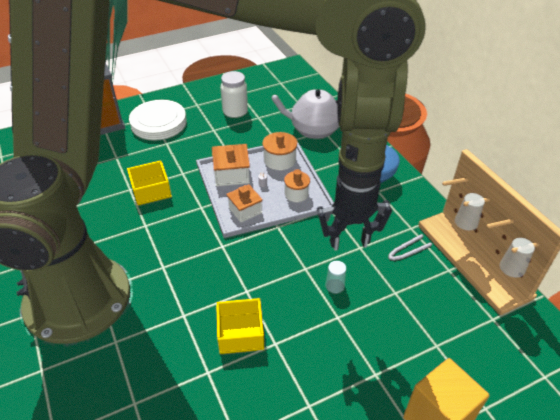

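All four lids sit flat on their bowls. The glass at (337,276) and the tongs at (410,247) are where they were, and the arm is in free air. Handing in.

```bash
python3 -c "
from bench import robot
print(robot.job_done())"
```

```text
the job is handed in; nothing more can be done
None
```

All four lids are on their matching bowls, and I handed the job in at about 24 s of robot time. I placed them in the order small square, large round, large square, small round. Each was lowered to light contact before release, at 13.5 N or less.

| Lid | Plate height (mm) | Expected (mm) | Tilt (slope) | Offset from bowl's first position (mm) | Angle, lid / bowl |
|---|---|---|---|---|---|
| Small round | 59.3 | 59 | ≤ 0.005 | about 2 | – |
| Large round | 69.2 | 69 | ≤ 0.001 | about 1 | – |
| Small square | 59.3 | 59 | ≤ 0.010 | about 4 | 7.1° / 6.6° |
| Large square | 69.3 | 69 | ≤ 0.001 | about 1 | 72.4° / 71.6° |

- **Play:** all offsets are inside the 8 mm of play around each plug. The small square lid has the largest.
- **Other things:** by eye in the last side picture, the glass, tongs, shaker and yellow bowls looked unmoved; I did not measure them again. The bowls' own positions were not measured again either, since the lids now hide their rims.
- **Disagreements:** the two cameras differed by a steady 4–6 mm in x and y, so I used their mean. For the small round lid, the arm blocked the top view before lowering, so only the side view guided that placing. The top view afterwards confirmed it.

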